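# Find the loose bolt on the port manifold and hold its cap open

### The job

Lock the three-port manifold in its dock by turning the turnbutton at its right end counter-clockwise as far as it goes, nose across the manifold's lug. Then tap the three hex bolts lightly from above with the fingertips, one after the other from left to right, to find the loose one (it sinks when tapped), and lift the hinged cap that carries the loose bolt well open, to about 45 degrees. Finish while still holding that cap up, with the turnbutton locked and the things lying about left where they are.

Things in the scene. Friction and masses are not known exactly. Their poses are not given: they have to be found in the camera images.
- manifold: Grey three-port manifold fixed to the bench, 84 x 310 mm, deck 30 mm high, on a thin dock plate that sticks out at its right end. Origin: centre of the grey block's underside, on the bench; x away from the robot at yaw 0, y left along the row. Square port blocks at y = +100, 0, -100 mm, each with a hinged steel cap 46 mm wide, top 67 mm above the bench. Turnbutton pivot: x = -15, y = -218 mm.
- turnbutton (a joint): Turnbutton at the right end (rad): 0 = nose along the manifold's +x (unlocked), growing counter-clockwise from above to a stop at 1.57 = nose along +y, across the lug (locked). Starts at 0 to 0.3, needs 0.06 N m, stays where left. Steel bar 12 mm wide, nose 50 mm from the pivot; on it, centred over the pivot, a grip fin 44 long, 12 wide; bar and fin span 32 to 66 mm above the bench.
- turnbutton_grip (a point): On the turnbutton's pivot axis, in the middle of the grip fin, 56 mm above the bench and 10 mm below the top of the fin; its x axis runs along the fin and nose.
- bolt_a (a joint): Travel of bolt a into its cap (m), 0 at the start. A tight bolt gives 1 mm at most and comes back; the loose one sinks 7 mm under about 2 N and stays down. Just one is loose; which place in the row it has, and which letter stands where, changes each time.
- bolt_top_a (a point): Centre of the top of hex bolt head a (21 mm over corners, 9 mm tall, its underside 8 mm above the cap's boss), 85 mm above the bench with the cap shut, 2 mm in front of the row line (manifold x = -2 mm). It rides on its cap, 53 mm behind the tab point; press it straight down.
- cap_a (a joint): Hinge of cap a (rad): 0 shut, growing as its front (robot side) rises, up to 1.3. The axis runs along the manifold's y, 89 mm behind the tab point and 4 mm below it. Only the cap with the loose bolt opens: it moves freely, weighs 150 g with its bolt and falls shut when let go. Caps with tight bolts do not move.
- tab_a (a point): Grasp point of the lift tab of cap a: a bar 12 mm wide (along the manifold's y), 14 mm tall, sticking out 38 mm from the cap's front edge to the robot. The point is 23 mm in front of that edge (manifold x = -55 mm), mid-height, 63 mm above the bench when shut; free space below. Pinched from above across its width, the tab can turn between the pads as the cap rises.
- bolt_b (a joint): Travel of bolt b into its cap (m), 0 at the start. A tight bolt gives 1 mm at most and comes back; the loose one sinks 7 mm under about 2 N and stays down. Just one is loose; which place in the row it has, and which letter stands where, changes each time.
- bolt_top_b (a point): Centre of the top of hex bolt head b (21 mm over corners, 9 mm tall, its underside 8 mm above the cap's boss), 85 mm above the bench with the cap shut, 2 mm in front of the row line (manifold x = -2 mm). It rides on its cap, 53 mm behind the tab point; press it straight down.
- cap_b (a joint): Hinge of cap b (rad): 0 shut, growing as its front (robot side) rises, up to 1.3. The axis runs along the manifold's y, 89 mm behind the tab point and 4 mm below it. Only the cap with the loose bolt opens: it moves freely, weighs 150 g with its bolt and falls shut when let go. Caps with tight bolts do not move.
- tab_b (a point): Grasp point of the lift tab of cap b: a bar 12 mm wide (along the manifold's y), 14 mm tall, sticking out 38 mm from the cap's front edge to the robot. The point is 23 mm in front of that edge (manifold x = -55 mm), mid-height, 63 mm above the bench when shut; free space below. Pinched from above across its width, the tab can turn between the pads as the cap rises.
- bolt_c (a joint): Travel of bolt c into its cap (m), 0 at the start. A tight bolt gives 1 mm at most and comes back; the loose one sinks 7 mm under about 2 N and stays down. Just one is loose; which place in the row it has, and which letter stands where, changes each time.
- bolt_top_c (a point): Centre of the top of hex bolt head c (21 mm over corners, 9 mm tall, its underside 8 mm above the cap's boss), 85 mm above the bench with the cap shut, 2 mm in front of the row line (manifold x = -2 mm). It rides on its cap, 53 mm behind the tab point; press it straight down.
- cap_c (a joint): Hinge of cap c (rad): 0 shut, growing as its front (robot side) rises, up to 1.3. The axis runs along the manifold's y, 89 mm behind the tab point and 4 mm below it. Only the cap with the loose bolt opens: it moves freely, weighs 150 g with its bolt and falls shut when let go. Caps with tight bolts do not move.
- tab_c (a point): Grasp point of the lift tab of cap c: a bar 12 mm wide (along the manifold's y), 14 mm tall, sticking out 38 mm from the cap's front edge to the robot. The point is 23 mm in front of that edge (manifold x = -55 mm), mid-height, 63 mm above the bench when shut; free space below. Pinched from above across its width, the tab can turn between the pads as the cap rises.
- oring_box: Small pale card box of seals, 32 x 52 x 20 mm, lying on the manifold between the left and middle ports; origin under its centre. Leave alone.
- spec_jar: Clear jar with a screw cap, 47 mm wide, 80 mm tall, on the bench left of the manifold; origin under its centre. Leave alone.
- spanner: Small open-ended spanner, 21 x 122 x 5 mm, lying on the bench left of the manifold; origin under its centre. Leave alone.

How it is judged:
By the outcome, as a careful person would: the job done as asked, in the order asked, and still so for the second after the job is handed in, while the arm keeps its last pose, push and grip.
It also fails if it takes over 59 s, if anything falls off the work surface, if the arm or the gripper's body presses on something with over 40 N, if the wrist force passes 120 N, or if a joint passes its speed limit or range.

### The arm

A 6-joint arm with a two-finger parallel gripper is mounted at the origin on a cart in front of the work surface, level with it; the furniture and walls round the work are solid. World frame = base frame: x ahead of the robot, y to its left, z up, the work surface at z = 0. Lengths are in mm, angles in rad, forces in N, time in s.
With the tool pointing down it reaches from about 350 to 1000 mm from the base axis. Payload 7.1 kg.
Tool frame: the origin (TCP) lies on the centre line of the jaws, within the pads' length; the fingertips stand 8 mm ahead of it and the grasp point (between the pads) lies 11 mm behind it; z points along the fingers, y is the direction in which the jaws open and shut (so a half turn about z gives the same grasp; the last joint's range is limited). The gripper opens to 85 mm and grips with 20 to 120 N. Pads are 22 mm wide; open, the fingers measure 114 mm over their backs; the gripper's body (76 mm by 85 mm) begins 54 mm behind the grasp point. The pads swing forward as they close: fully open they stand 13 mm farther back than shut.
Start: joints at [-1.262, 0.423, 1.63, -0, 1.089, -0.019], TCP at [201.243, -591.698, 239.319] pointing down, gripper open.
Joint ranges: [-3, 3], [-0.9, 2.11], [0.09, 2.58], [-1.31, 4.45], [0.11, 2.69], [-2.54, 2.54]. Speed limits (rad/s): [2.39, 2.39, 3.01, 3.14, 3.14, 3.14].

### API

Orientations are given as a rotation vector (axis times angle).
In Python, from bench import * gives the robot as it stands. Calls block until the motion is done:
- goto(position, orientation): joint-space move of the TCP to a pose.
- move_straight(position, rotation=None, max_speed=150, max_force=None): straight line of the TCP; rotation=None keeps the orientation; max_speed is the mean speed in mm/s. With max_force (N) it stops when the force on the tool has changed by that much, and returns True; else False.
- move_j(angles): joint-space move.
- open_jaws() and clamp(squeeze=None): open the fingers fully, or close them until they stop; squeeze is the grip in N (None keeps the last).
- dwell(seconds).
- solve_ik(position, orientation): joint angles nearest the present ones, or None.
- read_camera(name): name is "scene" or "side" or "wrist"; returns a dict with "color" (420x560x3 uint8, blue, green, red), "intrinsics" (3x3 intrinsics, pixels), "dist_coeffs" ([k1, k2, p1, p2, k3] as OpenCV has them; the pictures are not rectified), "rvec" (rotation vector, rad) and "tvec" (3), from world to camera coordinates, as OpenCV has them. Camera axes: x right, y down, z forward; pixel columns grow to the right and rows downward; lengths in mm; the calibration is good to about 2 mm. A picture is of the moment at which its call begins. There is no depth.
A pose or a line that the arm cannot do raises IKError and nothing moves.
- sign_off(): hands the job in, once; it reports no verdict.
Trained networks look in the newest picture that a camera, given by its name, has taken for a name from the list of things; names that differ only in an ending like _2 or _b are one class to them, and where a whole thing is asked for, a point or a joint stands for the part that bears it (a point fixed in the world has none). Each returns a list of dicts, best first, with "confidence" (0 to 1); they miss things now and then, are a little off and sometimes report something else, mostly with a low value. They report only what shows in the picture. A call takes as long as a camera call.
- find_in(camera, label): "extent" ([left, top, width, height] in pixels, round what is visible of it).
- place_of(camera, label): "pixel" ([column, row] in pixels: a listed point, or the origin of a listed thing).
Readings, each from a call of its own:
- read_time_s(): time.
- read_qpos(): joint angles.
- read_qd(): joint speeds.
- read_effort(): joint torques, N m.
- read_position(): TCP position.
- read_tool_rot(): TCP orientation.
- read_force(): force on the tool from outside, world axes, zero at the start.
- read_torque(): the same for the moment, N m.
- read_grip_width(): finger opening in mm.
Only numpy, scipy, OpenCV 4.12 (cv2) and the standard library are available. Lean on these libraries where they do the work, as an engineer would, in place of code of your own. Each camera call takes 0.05 s, during which the arm holds its last target. There are 200 camera calls.

## Working session

There is one attempt and no reset: what is moved stays moved. The work goes in short steps, each a Python script; the robot and the scene stay as the last script left them, time stands still between calls to the robot, and variables do not carry over. Pictures are saved under pics/ and viewed, about 8 in all and at most 12, crops included, and the job is handed in when it is done.

```bash
mkdir -p pics; ls
cat > h.py <<'E'
from bench import *
import numpy as np, cv2
from scipy.spatial.transform import Rotation as R
def ray(c,px):
    K=np.array(c["intrinsics"],float);d=np.array(c["dist_coeffs"],float)
    u=cv2.undistortPoints(np.array([[px]],float),K,d)[0,0]
    Rm=cv2.Rodrigues(np.array(c["rvec"],float))[0];t=np.array(c["tvec"],float).ravel()
    o=-Rm.T@t; v=Rm.T@np.array([u[0],u[1],1]); return o,v/np.linalg.norm(v)
def onz(c,px,z):
    o,v=ray(c,px); return o+v*(z-o[2])/v[2]
def tri(rs):
    A=np.zeros((3,3));b=np.zeros(3)
    for o,v in rs:
        P=np.eye(3)-np.outer(v,v);A+=P;b+=P@o
    p=np.linalg.solve(A,b); return p,max(np.linalg.norm((np.eye(3)-np.outer(v,v))@(p-o)) for o,v in rs)
def proj(c,p):
    return cv2.projectPoints(np.array([p],float),np.array(c["rvec"],float),np.array(c["tvec"],float),np.array(c["intrinsics"],float),np.array(c["dist_coeffs"],float))[0][0,0]
E
python3 - <<'E'
from h import *
Z={"manifold":0,"turnbutton_grip":56,"bolt_top_a":85,"tab_a":63,"oring_box":30,"spec_jar":0,"spanner":0}
ims=[]
for cam in("scene","side","wrist"):
    c=read_camera(cam); cv2.imwrite(f"pics/{cam}0.png",c["color"])
    print(cam)
    for n in Z:
        for q in place_of(cam,n)[:4]:
            print(" ",n,round(q["confidence"],2),np.round(q["pixel"],1),np.round(onz(c,q["pixel"],Z[n]),1))
print(read_time_s(),read_tool_rot(),read_grip_width())
E
```

```text
pics
scene
  manifold 0.78 [309.9 222.5] [481.3 -59.4   0. ]
  manifold 0.68 [311.1 194.3] [ 572.8 -141.9    0. ]
  manifold 0.48 [281.5 209. ] [573.9 -31.    0. ]
  turnbutton_grip 0.65 [375.4 178.9] [ 463.8 -291.9   56. ]
  bolt_top_a 0.5 [310.9 192.7] [503.5 -76.2  85. ]
  bolt_top_a 0.49 [340.7 184. ] [ 482.4 -167.2   85. ]
  bolt_top_a 0.41 [281.7 209.9] [495.8  30.7  85. ]
  tab_a 0.91 [291.2 227.5] [446.5  37.7  63. ]
  tab_a 0.77 [321.9 215.2] [434.1 -56.9  63. ]
  tab_a 0.62 [352.1 202.1] [ 424.3 -158.4   63. ]
  tab_a 0.37 [297.2 213.7] [478.3  -8.4  63. ]
  oring_box 0.64 [293.9 215.6] [505.4 -20.3  30. ]
  spec_jar 0.97 [184.1 266.3] [549.8 302.8   0. ]
  spanner 0.52 [210.3 286.7] [452.5 285.    0. ]
  spanner 0.42 [291.8 224.7] [504.8 -13.4   0. ]
side
  manifold 0.57 [280.3 264.4] [491.  -64.8   0. ]
  turnbutton_grip 0.68 [273.8 333.4] [ 457.8 -285.5   56. ]
  bolt_top_a 0.61 [281.5 268.1] [ 483.5 -165.7   85. ]
  bolt_top_a 0.53 [281.2 210.2] [502.7  20.   85. ]
  bolt_top_a 0.5 [280.8 234.9] [492.5 -68.1  85. ]
  bolt_top_a 0.39 [283.5 266.7] [ 487.5 -162.4   85. ]
  tab_a 0.92 [251.5 276. ] [ 427.3 -157.6   63. ]
  tab_a 0.78 [257.4 216.2] [448.9  33.8  63. ]
  tab_a 0.58 [256.7 244.7] [441.9 -67.4  63. ]
  oring_box 0.7 [286.  240.8] [508.6 -22.   30. ]
  oring_box 0.55 [279.9 235.1] [ 4.971e+02 -1.000e-01  3.000e+01]
  spec_jar 0.96 [287.8 180.1] [551.  294.5   0. ]
  spanner 0.7 [249.9 183.7] [438.  287.2   0. ]
  spanner 0.25 [286.5 177.4] [549.1 310.9   0. ]
wrist
1.2 [ 3.09945548e+00  5.12739800e-01 -2.31316875e-05] 85.13116391234429
```

```bash
cat >> h.py <<'E'
def down(yaw): return (R.from_euler('z',yaw)*R.from_euler('x',np.pi)).as_rotvec()
E
python3 - <<'E'
from h import *
import pickle
S=[]
for i,p in enumerate([(420,-250,330),(420,-90,330)]):
    goto(p,down(0.6 if i==0 else 0.2)); c=read_camera("wrist"); cv2.imwrite(f"pics/w{i+1}.png",c["color"])
    d={n:[(round(q["confidence"],2),q["pixel"]) for q in place_of("wrist",n)] for n in("manifold","turnbutton_grip","bolt_top_a","tab_a","oring_box")}
    S.append((c,d))
    Z={"manifold":0,"turnbutton_grip":56,"bolt_top_a":85,"tab_a":63,"oring_box":30}
    for n in d:
        for q in d[n][:4]: print(i,n,q[0],np.round(q[1],1),np.round(onz(c,q[1],Z[n]),1))
pickle.dump(S,open("S.pkl","wb"))
a=[cv2.imread(f"pics/{n}.png") for n in("w1","w2")]
cv2.imwrite("pics/w12.png",cv2.resize(np.hstack(a),(800,300)))
s=[cv2.resize(cv2.imread("pics/scene0.png")[130:330,150:420],(405,300)),cv2.resize(cv2.imread("pics/side0.png")[150:370,180:380],(330,300))]
cv2.imwrite("pics/s12.png",np.hstack(s)); print(read_time_s())
E
```

```text
0 manifold 0.79 [213.9  55.2] [498.2 -71.6   0. ]
0 turnbutton_grip 0.62 [321.9 167.8] [ 456.5 -285.6   56. ]
0 bolt_top_a 0.66 [190.7  40.4] [492.5 -66.5  85. ]
0 bolt_top_a 0.66 [258.4  96. ] [ 485.  -165.7   85. ]
0 tab_a 0.85 [171.7  81.8] [438.3 -61.9  63. ]
0 tab_a 0.73 [230.9 129.9] [ 429.8 -156.    63. ]
0 tab_a 0.61 [105.5  21.5] [454.   40.9  63. ]
0 oring_box 0.56 [174.7  16.6] [508.2 -13.2  30. ]
0 oring_box 0.39 [190.3  40.6] [494.5 -45.   30. ]
1 turnbutton_grip 0.87 [428.2 179.1] [ 455.5 -287.7   56. ]
1 bolt_top_a 0.63 [201.3  95.8] [500.   30.6  85. ]
1 bolt_top_a 0.55 [354.1 146. ] [ 478.8 -166.5   85. ]
1 tab_a 0.88 [266.  159.1] [437.7 -59.6  63. ]
1 tab_a 0.63 [194.9 134.5] [450.9  38.8  63. ]
1 tab_a 0.63 [335.5 177.1] [ 432.7 -157.4   63. ]
1 tab_a 0.35 [200.6  89.4] [508.4  38.7  63. ]
1 oring_box 0.6 [245.8  99.4] [509.5 -15.4  30. ]
4.0583
```

View pics/w12.png

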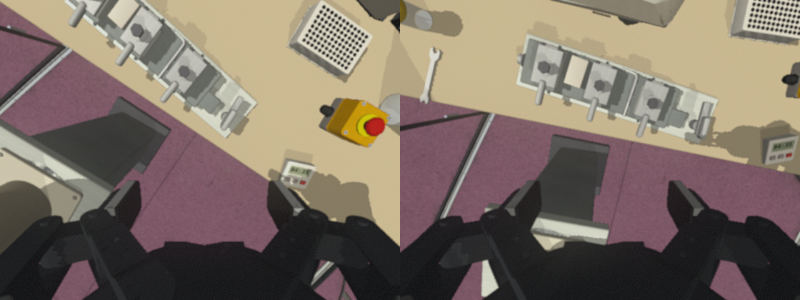

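View pics/s12.png

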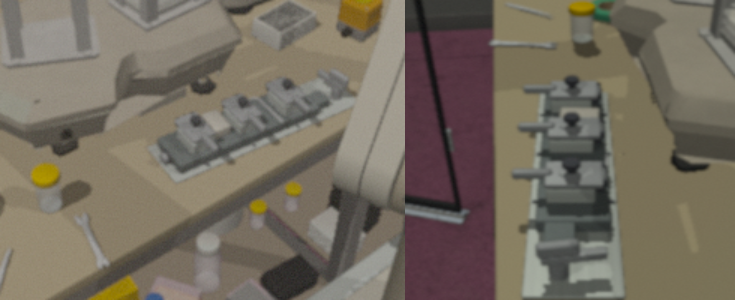

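Run:
```python
from h import *
import pickle
from scipy.optimize import least_squares
S=pickle.load(open("S.pkl","rb"))
Z={"turnbutton_grip":56,"bolt_top_a":85,"tab_a":63}
goto((410,-290,220),down(0.3)); c=read_camera("wrist")
d={n:[(round(q["confidence"],2),q["pixel"]) for q in place_of("wrist",n)] for n in Z}
S.append((c,d)); cv2.imwrite("pics/w3.png",c["color"])
print(read_time_s())
for cam in("scene","side"):
    c=read_camera(cam); S.append((c,{n:[(round(q["confidence"],2),q["pixel"]) for q in place_of(cam,n)] for n in Z}))
pickle.dump(S,open("S.pkl","wb"))
M={"turnbutton_grip":[(-15,-218)],"bolt_top_a":[(-2,y) for y in(100,0,-100)],"tab_a":[(-55,y) for y in(100,0,-100)]}
P0=np.array([490,-66,-.115])
def w(p,m): cs,sn=np.cos(p[2]),np.sin(p[2]); return np.array([p[0]+cs*m[0]-sn*m[1],p[1]+sn*m[0]+cs*m[1]])
obs=[]
for i,(c,d) in enumerate(S):
    for n in Z:
        for cf,px in d[n]:
            g=onz(c,px,Z[n])[:2]; e=[np.linalg.norm(w(P0,m)-g) for m in M[n]]; k=int(np.argmin(e))
            if e[k]<22: obs.append((i,n,M[n][k],px))
def res(p):
    r=[]
    for i,n,m,px in obs:
        q=np.r_[w(p,m),Z[n]+p[3]]; o,v=ray(S[i][0],px); r+=list((np.eye(3)-np.outer(v,v))@(q-o))
    return np.array(r)
f=least_squares(res,np.r_[P0,0],loss="soft_l1",f_scale=3); print(f.x)
for (o,r) in zip(obs,res(f.x).reshape(-1,3)): print(o[0],o[1],o[2],np.round(r,1))
np.save("pose.npy",f.x)
# independent triangulation
for n in Z:
    for m in M[n]:
        rs=[ray(S[o[0]][0],o[3]) for o in obs if o[1]==n and o[2]==m]
        if len(rs)>1: print(n,m,np.round(tri(rs)[0],1),len(rs),"model",np.round(w(f.x,m),1))
c=S[2][0]; im=c["color"].copy()
u=proj(c,np.r_[w(f.x,(-15,-218)),56]);print(u)
for m,z in [((-15,-218),66),((-55,-100),63),((-2,-100),85)]:
    cv2.circle(im,tuple(int(x) for x in proj(c,np.r_[w(f.x,m),z])),2,(0,0,255),-1)
cv2.imwrite("pics/w3m.png",im)
```

```text
5.1667
[ 4.94110280e+02 -6.75216156e+01 -1.05884905e-01  1.43109694e+00]
0 turnbutton_grip (-15, -218) [-0.4  2.6 -0.4]
0 bolt_top_a (-2, 0) [-0.3 -0.2 -0.1]
0 bolt_top_a (-2, -100) [-3.4 -0.9 -0.2]
0 tab_a (-55, 0) [1.  0.7 0.2]
0 tab_a (-55, -100) [-1.2 -4.9 -0.6]
0 tab_a (-55, 100) [-4.1 -1.7 -0.9]
1 turnbutton_grip (-15, -218) [ 0.5  3.3 -1.8]
1 bolt_top_a (-2, 100) [2.7 1.7 0.6]
1 bolt_top_a (-2, -100) [ 2.7 -0.6  0.1]
1 tab_a (-55, 0) [ 1.5 -2.  -0.3]
1 tab_a (-55, 100) [-1.1 -0.6 -0.1]
1 tab_a (-55, -100) [-3.9 -3.7  1.3]
2 turnbutton_grip (-15, -218) [ 0.8 -1.3  0. ]
2 bolt_top_a (-2, -100) [-0.8 -0.  -0. ]
2 bolt_top_a (-2, 0) [-10.7  -2.9  -3.4]
2 bolt_top_a (-2, 0) [0.8 0.1 0.2]
2 tab_a (-55, 0) [1.6 0.8 0.3]
2 tab_a (-55, -100) [ 0.1 -1.  -0.4]
3 turnbutton_grip (-15, -218) [4.4 0.8 2.8]
3 bolt_top_a (-2, -100) [-0.5  2.3 -2.5]
3 bolt_top_a (-2, 0) [-2.2 -2.9  0.4]
3 bolt_top_a (-2, 100) [-1.5  4.3 -4.4]
3 tab_a (-55, 0) [3.2 2.3 0.7]
3 tab_a (-55, -100) [-2.9 -1.6 -0.8]
4 turnbutton_grip (-15, -218) [-1.1 -1.2 -0.9]
4 bolt_top_a (-2, 100) [0.  1.6 2.3]
4 bolt_top_a (-2, 0) [ 4.6 -0.7 -0.4]
4 bolt_top_a (-2, -100) [-1.9 -0.8 -1.1]
4 tab_a (-55, 100) [1.3 2.7 3.7]
4 tab_a (-55, -100) [0.5 3.7 3.7]
4 tab_a (-55, 0) [4.1 2.2 2.7]
turnbutton_grip (-15, -218) [ 455.3 -283.7   57.4] 5 model [ 456.2 -282.7]
bolt_top_a (-2, 100) [502.1  27.9  89.1] 3 model [502.7  32.1]
bolt_top_a (-2, 0) [493.7 -65.2  86.2] 5 model [492.1 -67.3]
bolt_top_a (-2, -100) [ 482.1 -167.    89.1] 5 model [ 481.6 -166.8]
tab_a (-55, 100) [451.   42.2  56.6] 3 model [450.   37.7]
tab_a (-55, 0) [437.  -62.   62.5] 5 model [439.4 -61.7]
tab_a (-55, -100) [ 430.2 -159.1   61.4] 5 model [ 428.8 -161.1]
[292.9305184  147.29563873]
```

View pics/w3m.png

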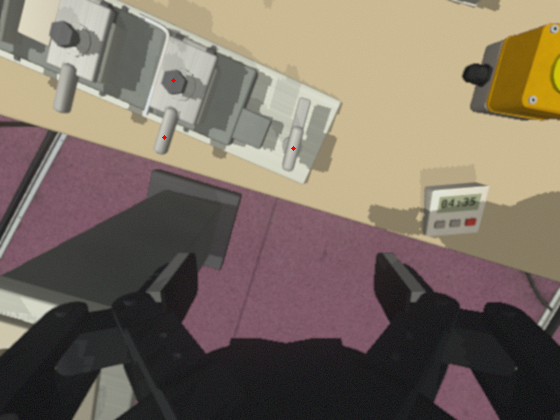

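Run:
```python
from h import *
import pickle
S=pickle.load(open("S.pkl","rb")); c=S[2][0]; p=np.load("pose.npy")
a=onz(c,(290.5,167),66);b=onz(c,(299,130),66);print(a,b,(a+b)/2,np.linalg.norm(b-a),np.arctan2(b[1]-a[1],b[0]-a[0])-p[2])
n=onz(c,(304,100),40);print(n, np.arctan2(n[1]+282.7,n[0]-456.2)-p[2])
im=c["color"][80:190,220:360]; cv2.imwrite("pics/fin.png",cv2.resize(im,None,fx=5,fy=5,interpolation=cv2.INTER_CUBIC))
# IK preview
for y in(0,0.2,1.2,1.5,1.62): print(y,np.round(solve_ik((456,-283,67),down(p[2]+y)),2))
```

```text
[ 437.95572661 -285.70802172   66.        ] [ 473.83982472 -282.93033501   66.        ] [ 455.89777566 -284.31917837   66.        ] 35.99144399546166 0.18313803001493342
[ 503.36252106 -279.9574912    40.        ] 0.16396966753122677
0 [-0.58  0.56  1.92 -0.    0.66  1.1 ]
0.2 [-0.58  0.56  1.92  0.    0.66  0.9 ]
1.2 [-0.58  0.56  1.92  0.    0.66 -0.1 ]
1.5 [-0.58  0.56  1.92 -0.    0.66 -0.4 ]
1.62 [-0.58  0.56  1.92 -0.    0.66 -0.52]
```

View pics/fin.png

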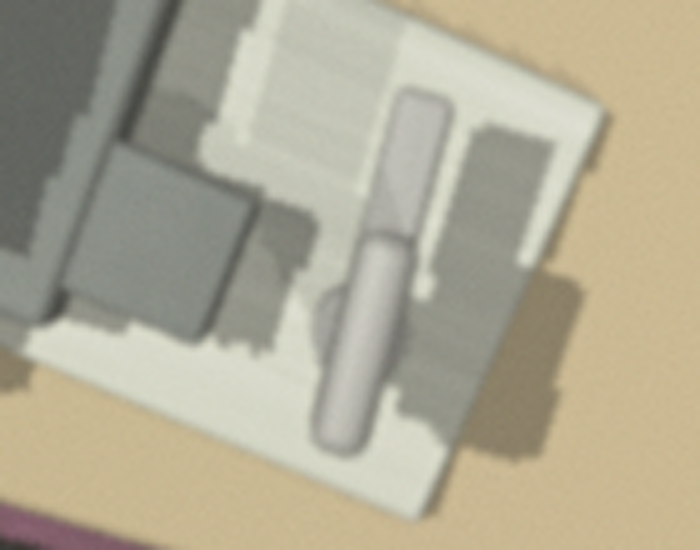

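Run:
```python
from h import *
import pickle
S=pickle.load(open("S.pkl","rb")); c=S[2][0]; p=np.load("pose.npy")
a=onz(c,(288.2,170),66);b=onz(c,(298,128),66);m=(a+b)/2;th=np.arctan2(b[1]-a[1],b[0]-a[0])
print(m,np.linalg.norm(b-a),th,th-p[2])
x,y=456,-283.7
goto((x,y,130),down(th)); 
print(move_straight((x,y,47),max_speed=120,max_force=8), read_position())
clamp(30); print(read_grip_width(),read_force(),read_torque(),read_time_s())
t=p[2]+1.57+0.04
for k in np.linspace(th,t,7)[1:]:
    move_straight((x,y,47),down(k),max_speed=150)
    print(round(k-p[2],2),np.round(read_force(),1),np.round(read_torque(),2),round(read_grip_width(),1))
print(read_time_s())
```

```text
[ 454.89811206 -282.94887937   66.        ] 40.93596426550238 0.07253646470205799 0.1784213695249055
False [ 456.45386579 -284.14022473   47.81489495]
11.407132485133262 [0.44526486 6.52861779 6.12852985] [ 0.83230339  0.02056126 -0.09453225] 7.5583
0.42 [-0.5  4.5  5.5] [ 0.87 -0.06  0.08] 11.8
0.66 [-0.9  5.1  5.4] [ 0.81 -0.03  0.04] 11.2
0.89 [-0.4  5.9  5.8] [0.78 0.04 0.06] 11.7
1.13 [-0.8  5.4  6.4] [ 0.91 -0.11  0.11] 11.7
1.37 [0.7 6.9 5.4] [ 0.88 -0.09  0.07] 11.7
1.61 [0.  6.2 6.5] [ 0.9  -0.02 -0.81] 11.5
9.9083
```

Run:
```python
from h import *
import pickle
p=np.load("pose.npy")
open_jaws(); q=read_position(); move_straight((456,-283.7,130),max_speed=200)
clamp(30)
S=[]
for i,(x,y,z) in enumerate([(400,-215,230),(405,-90,240),(415,0,240)]):
    goto((x,y,z),down(p[2]+.15)); c=read_camera("wrist"); cv2.imwrite(f"pics/v{i}.png",c["color"])
    S.append((c,{n:[(round(q["confidence"],2),q["pixel"]) for q in place_of("wrist",n)] for n in("turnbutton_grip","bolt_top_a","tab_a")}))
pickle.dump(S,open("V.pkl","wb")); print(read_time_s(),read_force())
Z={"turnbutton_grip":56,"bolt_top_a":85,"tab_a":63}
M={"turnbutton_grip":[(-15,-218)],"bolt_top_a":[(-2,y) for y in(100,0,-100)],"tab_a":[(-55,y) for y in(100,0,-100)]}
S=S+[pickle.load(open("S.pkl","rb"))[2]]
def w(p,m): cs,sn=np.cos(p[2]),np.sin(p[2]); return np.array([p[0]+cs*m[0]-sn*m[1],p[1]+sn*m[0]+cs*m[1]])
from scipy.optimize import least_squares
obs=[]
for i,(c,d) in enumerate(S):
    for n in Z:
        for cf,px in d[n]:
            g=onz(c,px,Z[n])[:2]; e=[np.linalg.norm(w(p,m)-g) for m in M[n]]; k=int(np.argmin(e))
            if e[k]<9: obs.append((i,n,M[n][k],px))
def res(p):
    r=[]
    for i,n,m,px in obs:
        q=np.r_[w(p,m),Z[n]+p[3]]; o,v=ray(S[i][0],px); r+=list((np.eye(3)-np.outer(v,v))@(q-o))
    return np.array(r)
f=least_squares(res,p,loss="soft_l1",f_scale=2); print(p,f.x); np.save("pose2.npy",f.x)
for (o,r) in zip(obs,res(f.x).reshape(-1,3)): print(o[0],o[1],o[2],np.round(r,1))
T=[]
for i in(0,2):
    c=S[i][0]; im=c["color"].copy()
    for n in Z:
        for m in M[n]:
            u=proj(c,np.r_[w(f.x,m),Z[n]])
            if 0<u[0]<560 and 0<u[1]<420: cv2.circle(im,tuple(int(t) for t in u),2,(0,0,255),-1)
    T.append(im[0:300])
cv2.imwrite("pics/v02.png",cv2.resize(np.vstack(T),None,fx=1,fy=1))
```

```text
14.925 [-0.57678273 -0.20439953 -0.22320425]
[ 4.94110280e+02 -6.75216156e+01 -1.05884905e-01  1.43109694e+00] [ 4.94423233e+02 -6.72425090e+01 -1.14849485e-01  5.21121740e-01]
0 bolt_top_a (-2, -100) [-2.  -1.7 -0.4]
0 bolt_top_a (-2, 100) [-0.  -0.5 -0.5]
0 bolt_top_a (-2, 0) [ 1.  -0.8 -0.3]
0 tab_a (-55, 0) [0.6 2.1 1. ]
0 tab_a (-55, 100) [-0.9  0.8  0.7]
0 tab_a (-55, -100) [ 0.2 -1.5 -0.3]
1 turnbutton_grip (-15, -218) [-0.7  0.6 -0.3]
1 bolt_top_a (-2, -100) [ 0.2 -1.7  0.5]
1 bolt_top_a (-2, 100) [-1.   0.9  0.3]
1 bolt_top_a (-2, 0) [ 1.9 -0.6  0.1]
1 tab_a (-55, 0) [0.6 3.4 0.2]
1 tab_a (-55, 100) [-2.1 -0.4 -0. ]
1 tab_a (-55, -100) [-1.8  1.3 -0.1]
2 turnbutton_grip (-15, -218) [ 1.6  1.4 -1.4]
2 bolt_top_a (-2, 100) [-0.5  0.6  0. ]
2 bolt_top_a (-2, 0) [ 1.3 -1.3  0.3]
2 bolt_top_a (-2, -100) [-1.3 -0.7  0.4]
2 tab_a (-55, 0) [ 1.7 -0.9 -0.1]
2 tab_a (-55, -100) [ 3.1 -0.1 -0.5]
2 tab_a (-55, 100) [-2.   0.9  0.3]
3 turnbutton_grip (-15, -218) [-0.8 -0.6  0.1]
3 bolt_top_a (-2, -100) [-1.4  0.  -0. ]
3 bolt_top_a (-2, 0) [ 1.1 -0.1 -0. ]
3 tab_a (-55, 0) [2.1 0.9 0.4]
3 tab_a (-55, -100) [-0.2 -0.6 -0.2]
```

View pics/v02.png

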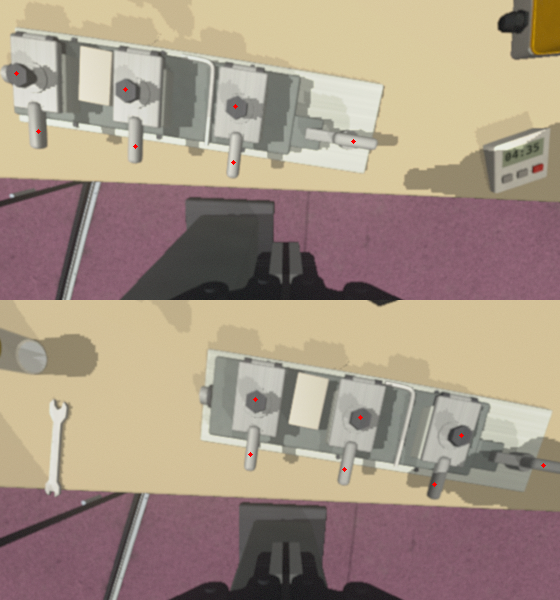

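```bash
cat >> h.py <<'E'
def w(p,m): cs,sn=np.cos(p[2]),np.sin(p[2]); return np.array([p[0]+cs*m[0]-sn*m[1],p[1]+sn*m[0]+cs*m[1]])
E
python3 - <<'E'
from h import *
p=np.load("pose2.npy"); r=down(p[2])
for k,y in enumerate((100,0,-100)):
    x,yy=w(p,(-2,y))
    goto((x,yy,115),r); move_straight((x,yy,99),max_speed=80); f0=read_force()
    hit=move_straight((x,yy,82.5),max_speed=15,max_force=4.5)
    print(y,hit,np.round(read_position(),1),np.round(read_force()-f0,1),read_time_s())
    move_straight((x,yy,115),max_speed=150)
c=read_camera("side");cv2.imwrite("pics/side2.png",cv2.resize(c["color"][150:370,200:380],None,fx=2.7,fy=2.7))
print(read_time_s())
E
```

```text
100 True [504.   32.4  92.4] [-1.6 -1.  10.5] 16.55
0 True [492.6 -67.   86. ] [-1.7  0.2  6.7] 18.5167
-100 True [ 481.1 -166.4   92.5] [-2.3  1.2 10. ] 20.2917
20.6417
```

Run:
```python
from h import *
p=np.load("pose2.npy"); r=down(p[2])
def tcp(phi):
    L=np.hypot(89,4);a=np.arctan2(4,89)+phi
    xh=-55+89; return np.r_[w(p,(xh-L*np.cos(a),0)),63-4+L*np.sin(a)-4]
t=tcp(0); print(t)
goto(t+[0,0,60],r); open_jaws()
print(move_straight(t,max_speed=100,max_force=8),read_position())
f0=read_force(); clamp(25); print(read_grip_width(),read_force()-f0)
for phi in np.linspace(0,.79,9)[1:]:
    move_straight(tcp(phi),max_speed=40); print(round(phi,2),np.round(read_position()-tcp(phi),1),np.round(read_force()-f0,1),round(read_grip_width(),1))
for n in("side","scene","wrist"):
    cv2.imwrite(f"pics/{n}3.png",read_camera(n)["color"])
a=cv2.resize(cv2.imread("pics/side3.png")[150:370,190:390],(400,440)); b=cv2.resize(cv2.imread("pics/scene3.png")[130:330,200:400],(400,400))
b=cv2.copyMakeBorder(b,0,40,0,0,cv2.BORDER_CONSTANT); cv2.imwrite("pics/f3.png",np.hstack([a,b]))
print(read_time_s())
```

```text
[439.78557101 -60.93966486  59.        ]
False [439.99242697 -60.95202475  59.16387047]
11.472518030481249 [-2.63105579 -4.92772532  4.04640419]
0.1 [ 0.3 -0.5  0.1] [-0.3 -5.2 -2. ] 11.0
0.2 [ 0.4 -0.5  0.1] [ 0.  -5.9 -2.1] 11.4
0.3 [ 0.5 -0.5  0. ] [ 0.8 -5.5 -3.3] 11.6
0.4 [ 0.4 -0.5 -0. ] [ 1.1 -5.5 -2.2] 11.0
0.49 [ 0.3 -0.4 -0.1] [ 0.8 -4.9 -3.2] 11.4
0.59 [ 0.1 -0.4 -0.2] [ 0.4 -5.  -2.9] 11.4
0.69 [-0.2 -0.3 -0.3] [-0.1 -5.6 -2.7] 11.2
0.79 [-0.5 -0.3 -0.4] [-1.1 -5.3 -2.7] 11.5
26.4417
```

View pics/f3.png

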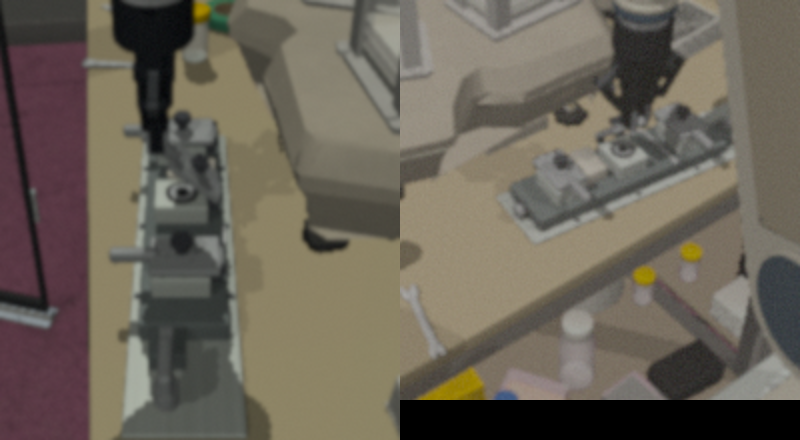

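View pics/wrist3.png

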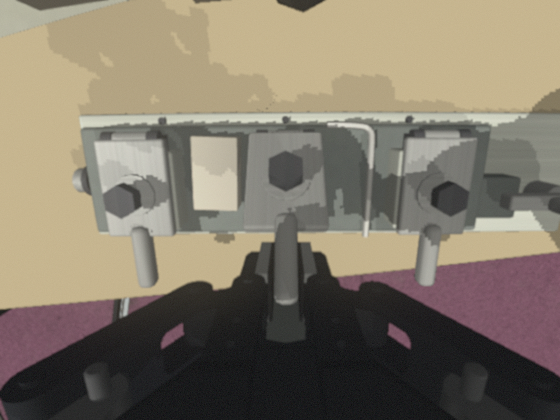

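Run:
```python
from h import *
print(read_position(),read_grip_width(),read_force(),read_time_s()); print(sign_off())
```

```text
[468.23917952 -64.53445482 120.5900616 ] 11.248813341484237 [ 0.38235737 -4.83422631 -2.55851598] 26.4417
the job is handed in; nothing more can be done
None
```

The manifold is locked and the loose bolt's cap is held open at about 45 degrees. I handed the job in at 26.4 s with the cap still gripped; `sign_off` gave no verdict.

- **Turnbutton:** I turned it counter-clockwise until it hit its stop, where the wrist moment about the vertical jumped to about -0.8 N m. Two later wrist pictures show the nose lying across the lug.
- **Taps, left to right:** The middle bolt is the loose one: it sank about 7 mm. The left and right bolts gave at most about 1 mm. The taps on the two tight bolts peaked at about 10 N, because the arm overshot the 4.5 N stop I had set.
- **Cap:** I pinched the middle tab and lifted it along its arc to 0.79 rad. The jaws stayed on the tab, at about 11.3 mm throughout. The cap angle comes from the arm's path and the pictures, which agree, but I did not measure it directly.
- **Things lying about:** The O-ring box looked unmoved in the last picture. I saw no sign that the jar or spanner had moved, and the arm never went near them.
- **Disagreements:** The detector's positions differed from the fitted manifold pose by up to about 3 mm in the close wrist views, and by about 5 mm in the far views, apart from one false hit. A steady side force of about 5 N on the tool stayed during the hold, which fits the grip being slightly off centre.

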